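Leak-test a fuel injector on the hand tester, holding the pump lever at pressure

TASK

Leak-test the injector on the hand-pump tester: first press the clear lid of its spray box shut until the ball catch snaps home, and only then draw the pump lever down, without running past, until the gauge needle stands on the broad set pointer. The lever is sprung and rises if let go, so finish the job with the fingers still holding it there, needle on the pointer; do not let go. Leave the loose things around the bench where they are.

Things in the scene. Friction and masses are not known exactly. Their poses are not given: they have to be found in the camera images.
- tester: Whole tester, one unit fixed to the bench: dark steel tray 340 (x) x 480 (y) mm, 6 thick, rim 14; on its right (-y) half a green hand pump with lever and gauge, on its left a grey spray box with clear lid, injector between. Origin: centre of the tray's underside; x to the back, y left, z up; turned about z only. Highest fixed parts: gauge z 305, pipe 185, reservoir 157 mm.
- lid (a joint): Lid angle, rad: 0 shut, grows as its front (-x) edge rises; starts at 0.35 to 0.75, stays where left (friction hinge). Aluminium frame 200 mm hinge to front, 180 wide, 10 thick, clear pane. A tongue under the front rail must pass a spring ball: met at 0.05 rad, passed at 0.025, then it pulls the lid shut; about 10 N pressed on the front rail. Shut: below 0.02.
- lid_hinge (a point): Middle of the lid's hinge line, at the back of the spray box, level with the lid's underside: (75, 125, 121.5) mm in the tester's axes from its origin. The hinge line runs along the tester's y.
- lid_front (a point): Where to press: top face of the lid's flat front rail (32 x 180 mm), middle of its length, right above the catch. In the lid 185 mm from the hinge line and 10 mm above the underside; turns with the lid. Lid shut: (-110, 125, 131.5) mm in the tester's axes.
- lever: Pump lever. Origin on its pivot, (20, -140, 165) mm in the tester's axes; runs along its own -x: 16 mm steel bar, then a black rubber grip of diameter 26 mm, from 140 to 240 mm from the pivot. At rest it points to the operator, 0.55 rad above level; it swings down in the tester's x-z plane, at most 0.85 rad (hard stop, past every set point). Spring return: 5 N at the grip first, 17 N at the stop.
- lever_grip (a point): Middle of the lever's grip, on its axis, 190 mm from the pivot; at rest (-142, -140, 264) mm in the tester's axes, where the grip's end stands at z 300 mm: cross the tester higher than that. Axes as the lever's.
- needle (a joint): Gauge needle, rad clockwise from the zero mark: the long thin black hand. Driven by the lever: 4.0 rad per rad of lever, 0 at rest (10 mm at the grip's middle = 0.21 rad). Gauge 160 mm across, centre (65, -140, 255) mm in the tester's axes, white dial facing up and 20 degrees towards the operator; zero at lower left seen from there, 31 ticks over 4.71 rad, every fifth longer.
- set_hand (a joint): Set pointer, rad clockwise from the same zero mark: the dark hand with a broad arrow-shaped head 13 mm wide near the scale, on the needle's axis. Stands somewhere from 1.0 to 3.0 and does not move; it marks the test pressure. The needle is on it when both joints read the same.
- needle_mark (a point): Point on the needle 40 mm from the gauge's centre.
- set_mark (a point): Point on the set pointer, also 40 mm from the gauge's centre. Its x axis points outward along the hand, z out of the dial, y against the clock.
- wrench: Open-ended spanner 170 mm long lying on the tray in front of the spray box. Bystander.
- oil_can: Can 56 mm in diameter, 115 mm high, standing on the tray between the lever and the spray box. Bystander.
- spare_nozzle: Spare injector nozzle, a stepped steel turning 24 mm in diameter and 64 mm high, standing on the tray to the right of the lever. Bystander.
- jug: Open white plastic jug with a handle, 116 mm in diameter, 160 mm high, on the bench at the left. Bystander.
- spray_bottle: White trigger spray bottle, 74 mm in diameter, 196 mm high, on the bench at the right. Bystander.
- screwdriver: Screwdriver 200 mm long lying on the bench at the right, nearer the robot. Bystander.
- wire_spool: Black spool 90 mm in diameter, 50 mm high, lying flat on the bench at the left, beyond the jug. Bystander.

How it is judged:
On the way, in this order (a step that is already met when the one before it is completed fails the run):
1. the spray box's lid is pressed shut past its catch (within 0.02 rad) (value of joint lid below 0.02 rad), for 0.3 s.
2. the lever is drawn down until the needle stands on the set pointer (within 7 degrees, the half-width of its head) (value of joint lid below 0.02 rad and distance between needle_mark and set_mark below 0.005 m), for 0.5 s.
At the end, for the whole second after the job is handed in: The lid is still shut (below 0.02 rad), the needle is within 7 degrees of the set pointer, so over its broad head (their marks within 5 mm of each other, about 6 mm at the lever's grip), and the fingers are on the lever, holding it with more than 2 N, at rest (all of step 2 and contact force between the fingers and lever above 2 N and velocity of joint needle between -0.3 and 0.3 rad/s); the arm keeps its last pose, push and grip.
It fails at once if the lever is drawn (needle past 0.4 rad) while the lid is not shut (over 0.05 rad) (value of joint needle above 0.4 rad and value of joint lid above 0.05 rad).
It fails at once if the needle runs more than 20 degrees past the set pointer (marks 14 mm) (y of needle_mark in the frame of set_mark below -0.014 m).
It fails at once if a bystander is moved more than 30 mm (distance of any of wrench, oil_can, spare_nozzle, jug, spray_bottle, screwdriver, wire_spool from where it was at the start of the episode above 0.03 m).
It also fails if it takes over 54 s, if anything falls off the work surface, if the arm or the gripper's body presses on something with over 40 N, if the wrist force passes 120 N, or if a joint passes its speed limit or range.

ROBOT

A 6-joint arm with a two-finger parallel gripper is mounted at the origin on the work surface. World frame = base frame: x ahead of the robot, y to its left, z up, the work surface at z = 0. Lengths are in m, angles in rad, forces in N, time in s.
With the tool pointing down it reaches from about 0.25 to 0.775 m from the base axis. Payload 8.9 kg.
Tool frame: the origin (TCP) lies midway between the tips of the shut fingers; the grasp point (between the pads) lies ctrl.grip_point_offset behind it (ctrl.grip_point_offset is the distance from the TCP to the grasp point, in m); z points along the fingers, y is the line along which they close (so a half turn about z gives the same grasp; the last joint's range is limited). The gripper opens to 85 mm and grips with 20 to 120 N. Pads are 22 mm wide; open, the fingers measure 114 mm over their backs; the gripper's body (76 mm by 85 mm) begins 54 mm behind the grasp point. The pads swing forward as they close: fully open they stand 13 mm farther back than shut.
Start: joints at [-1.488, 0.291, -0.153, 1.127, 0, 1.431], TCP at [0.115, -0.512, 0.231] pointing down, gripper open.
Joint ranges: [-2.52, 2.52], [-0.91, 1.74], [-1.3, 1.37], [-1.96, 2.02], [-1.52, 1.47], [-3.14, 3.14]. Speed limits (rad/s): [2.22, 2.22, 2.79, 3.14, 3.14, 3.14].

INTERFACE

Orientations are given as a rotation vector (axis times angle).
In Python, from bench import ctrl gives the robot as it stands.
- The arm moves only by the tool drive_tool, never from a script. Its argument "moves" is a list of rows, each a list of 7 numbers: the turn, a rotation vector about the tool's x, y, z each as a share of 45 degrees, from -1 to 1, then the shift along the tool's x, y, z each as a share of 150 mm, from -1 to 1, then the opening, from -1 (shut) to 1 (fully open). In form: [[wx, wy, wz, tx, ty, tz, gripper], ...]. A call has 1 to 10 rows; each row is the pose to reach, as a shift and turn from the pose commanded when the call began, along the tool's axes at that moment; what a row does not reach only later rows make up. A row lasts 1/10 s, in which the tool goes at most 50 mm and 8.59 degrees, less where a joint would pass 70% of its speed; a pose out of reach is approached as far as the arm can. A call with a number of a shift or a turn outside -1 to 1 is refused whole. A call with a gripper value outside its range is refused whole. The fingers move at their own pace and stop on an object; "squeeze" is the grip in N (left out, the last holds). Time passes only in rows, so rows that repeat a pose let the fingers close. It gives the time, the measured TCP pose, the force, the opening and the grip force at its end, in the units of the state.
- ctrl.read_state(): the state, without advancing time (a new reading comes with each control period).
- ctrl.capture(name): name is "side" or "top" or "wrist"; returns the picture (480x640x3 uint8, blue, green, red); there is no depth.
- ctrl.camera_model(name): a dict with "camera_matrix" (3x3 intrinsics, pixels), "k1" (the pictures are not rectified: a ray, as slopes to the right and down, at radius r is drawn at 1 + k1 r^2 times it, then the intrinsics apply), "extrinsics" (4x4, takes a point from camera to world coordinates). Camera axes: x right, y down, z forward; pixel columns grow to the right and rows downward; lengths in m; the calibration is good to about 2 mm. A picture is of the moment at which its call begins: read the wrist's pose just before it. camera_model takes no time and is no camera call; for the wrist camera it gives the pose at the moment of the call.
- ctrl.hand_in(): hands the job in; it is judged then, once.
Trained networks look in the newest picture that a camera, given by its name, has taken for a name from the list of things; names that differ only in an ending like _2 or _b are one class to them, and where a whole thing is asked for, a point or a joint stands for the part that bears it (a point fixed in the world has none). Each returns a list of dicts, best first, with "p" (0 to 1); they miss things now and then, are a little off and sometimes report something else, mostly with a low value. They report only what shows in the picture. A call takes as long as a camera call.
- ctrl.masks_of(camera, thing): "mask" (480x640 bool, what is visible of it) and "position" ([column, row] in pixels, amid what is visible of it).
The state is a dict: "t": time; "joints": joint angles; "qvel": joint speeds; "joint_torque": joint torques, N m; "position": TCP position; "orientation": TCP orientation; "force": force on the tool from outside, world axes, zero at the start; "moment": the same for the moment, N m; "opening": finger opening in m; "grasp_force": force on a finger pad.
Only numpy, scipy, OpenCV 4.12 (cv2) and the standard library are available. Lean on these libraries where they do the work, as an engineer would, in place of code of your own. Each camera call takes 0.05 s, during which the arm holds its last target. There are 200 camera calls.

## Working session

There is one attempt and no reset: what is moved stays moved. The work goes in short steps, Python scripts to look and compute and a tool call to move; the robot and the scene stay as the last step left them, time stands still between calls to the robot, and variables do not carry over. Pictures are saved under pics/ and viewed, at most 10 in all, crops included, and the job is handed in when it is done.

Besides the shell and the picture viewer there is one more tool, called after ">>>" as name(argument=value, ...), one argument or row to a line, values as JSON. drive_tool: Moves the arm, as the interface text tells. Shift numbers are shares of 150 mm and turn numbers shares of 45 degrees, none past 1 either way. Its arguments: {"type":"object","properties":{"moves":{"type":"array"},"squeeze":{"type":"number"}},"required":["moves"]}

```bash
mkdir -p pics; ls; cat > h.py <<'E'
import numpy as np, cv2
from bench import ctrl
from scipy.spatial.transform import Rotation as R
def proj(m,P):
    E=np.linalg.inv(np.array(m["extrinsics"]));K=np.array(m["camera_matrix"]);P=np.atleast_2d(P)
    c=P@E[:3,:3].T+E[:3,3];s=c[:,:2]/c[:,2:];r2=(s**2).sum(1,keepdims=True)
    s=s*(1+m["k1"]*r2);return s@K[:2,:2].T+K[:2,2]
def T(p,P):  # tester x,y,yaw ; P in mm tester axes -> world m
    c,s=np.cos(p[2]),np.sin(p[2]);P=np.atleast_2d(P)/1000.
    return np.c_[p[0]+c*P[:,0]-s*P[:,1],p[1]+s*P[:,0]+c*P[:,1],P[:,2]]
def ray(m,uv):
    K=np.array(m["camera_matrix"]);E=np.array(m["extrinsics"])
    d=np.linalg.solve(K,[uv[0],uv[1],1])[:2];s=d.copy()
    for _ in range(20): s=d/(1+m["k1"]*(s@s))
    return E[:3,3],E[:3,:3]@np.r_[s,1]
def atz(m,uv,z):
    o,d=ray(m,uv);return o+d*(z-o[2])/d[2]
E
python3 - <<'E'
from h import *
s=ctrl.read_state();print(s["t"],s["position"],s["orientation"],s["opening"],ctrl.grip_point_offset)
for c in("top","side"):
    im=ctrl.capture(c);cv2.imwrite(f"pics/{c}0.png",im);m=ctrl.camera_model(c)
    print(c,np.round(m["extrinsics"],3).tolist(),m["k1"],np.round(m["camera_matrix"],1).tolist())
    for n in("tester","lid","lever","lid_front","lever_grip","needle","set_hand","oil_can","spray_bottle","jug"):
        print(n,[(round(d["p"],2),np.round(d["position"]).tolist(),int(d["mask"].sum())) for d in ctrl.masks_of(c,n)[:2]])
E
```

```text
pics
0.0 [ 0.11544928 -0.51172105  0.2307285 ] [-3.12102261e+00 -3.47491068e-01 -5.97797137e-05] 0.08542589513781912 0.0187
top [[0.022, -0.988, 0.152, 0.346], [-1.0, -0.024, -0.012, -0.009], [0.016, -0.152, -0.988, 1.441], [0.0, 0.0, 0.0, 1.0]] -0.01950625082992886 [[527.6, 0.0, 318.7], [0.0, 527.6, 243.6], [0.0, 0.0, 1.0]]
tester [(0.9, [314.0, 218.0], 22104)]
lid [(0.74, [510.0, 280.0], 1153), (0.6, [258.0, 215.0], 4454)]
lever [(0.74, [371.0, 255.0], 577)]
lid_front [(0.84, [258.0, 215.0], 4538)]
lever_grip [(0.71, [373.0, 260.0], 632)]
needle [(0.37, [373.0, 172.0], 2)]
set_hand [(0.59, [360.0, 159.0], 46), (0.51, [143.0, 239.0], 1023)]
oil_can [(0.83, [319.0, 247.0], 462)]
spray_bottle [(0.76, [510.0, 280.0], 1120), (0.22, [256.0, 216.0], 4415)]
jug [(0.86, [117.0, 324.0], 2716)]
side [[-0.764, -0.435, 0.477, -0.079], [-0.645, 0.526, -0.555, 0.713], [-0.009, -0.731, -0.682, 1.067], [0.0, 0.0, 0.0, 1.0]] 0.02484888946018006 [[523.4, 0.0, 323.7], [0.0, 523.4, 245.3], [0.0, 0.0, 1.0]]
tester [(0.84, [300.0, 271.0], 20031)]
lid [(0.75, [266.0, 262.0], 2354)]
lever [(0.77, [362.0, 207.0], 568)]
lid_front [(0.81, [266.0, 262.0], 2086)]
lever_grip [(0.72, [365.0, 204.0], 623)]
needle []
set_hand [(0.46, [296.0, 168.0], 54)]
oil_can [(0.9, [324.0, 270.0], 792), (0.45, [363.0, 205.0], 565)]
spray_bottle []
jug [(0.83, [240.0, 448.0], 3884)]
```

View pics/top0.png

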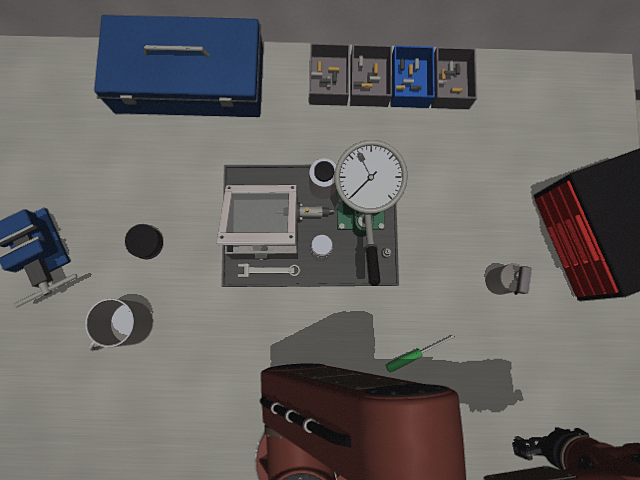

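View pics/side0.png

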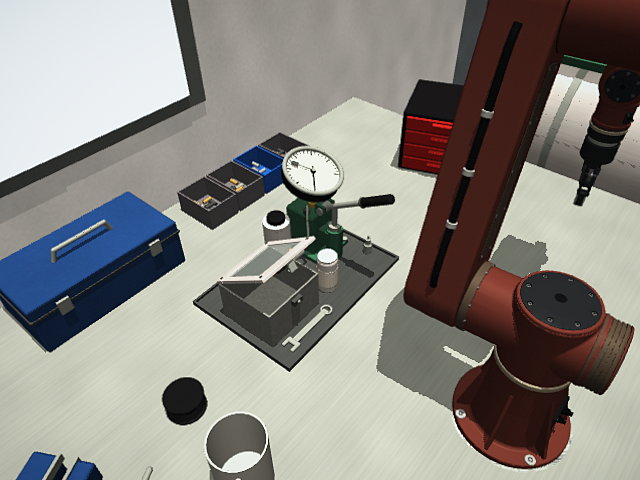

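The top view shows the tray corners at about (224,165), (222,286) and (398,285), the gauge centre at (371,177), the set arrow at (360,157) and the needle at lower left. In the side view the lid is ajar, with tray corners at (194,302), (290,369) and (398,257). Next I'll fit the tester pose, lid angle and set angle.

```bash
cat > fit.py <<'E'
from h import *
from scipy.optimize import least_squares
mt=ctrl.camera_model("top");ms=ctrl.camera_model("side")
obs=[("t",(-170,240,14),(222,286)),("t",(-170,-240,14),(398,285)),("t",(170,240,14),(224,165)),("t",(65,-140,255),(371,177)),
("s",(170,240,14),(194,302)),("s",(-170,240,14),(290,369)),("s",(-170,-240,14),(398,257)),("s",(65,-140,255),(312,171))]
f=lambda p:np.concatenate([(proj(mt if k=="t" else ms,T(p,P))[0]-uv) for k,P,uv in obs])
r=least_squares(f,[.5,0,0],loss="soft_l1");p=r.x;print(p,np.round(f(p).reshape(-1,2),1).tolist())
def lidc(a):
    u=np.array([-np.cos(a),0,np.sin(a)]);w=np.array([np.sin(a),0,np.cos(a)])
    return [np.array([75,125,121.5])+u*l+w*h+[0,y,0] for l in(0,200) for y in(90,-90) for h in (0,10)]
ims={}
for c in("top","side"):
    ctrl.capture(c);d=[d for d in ctrl.masks_of(c,"lid_front") if d["p"]>.5][0]["mask"];ims[c]=d
for c,m in(("top",mt),("side",ms)):
    best=[]
    for a in np.arange(.2,.9,.02):
        q=np.zeros((480,640),np.uint8);cv2.fillConvexPoly(q,cv2.convexHull(proj(m,T(p,lidc(a))).astype(np.float32)).round().astype(int),1)
        h=np.zeros_like(q);ys,xs=np.nonzero(ims[c]);cv2.fillConvexPoly(h,cv2.convexHull(np.c_[xs,ys].astype(np.int32)),1)
        best.append(((q&h).sum()/(q|h).sum(),round(a,2)))
    print(c,sorted(best)[-3:])
# set hand
a=np.radians(20);X=np.array([np.cos(a),0,np.sin(a)]);Z=np.array([-np.sin(a),0,np.cos(a)]) # dial up dir, normal (mm tester)
C=np.array([65,-140,255.])
def ang(m,uv):
    o,d=ray(m,uv);c,s=np.cos(p[2]),np.sin(p[2]);Rz=np.array([[c,-s,0],[s,c,0],[0,0,1]])
    o=Rz.T@(o-[p[0],p[1],0])*1000;d=Rz.T@d;k=((C-o)@Z)/(d@Z);q=o+k*d-C
    return np.arctan2(-q[1],q@X)+2.356,np.linalg.norm(q)
for m,uv in((mt,(360,158)),(mt,(349,198)),(ms,(294,165)),(ms,(314,190))):print(ang(m,uv))
np.save("p.npy",p)
E
python3 fit.py
python3 - <<'E'
import cv2,numpy as np
a=cv2.resize(cv2.imread('pics/top0.png')[135:220,325:415],None,fx=6,fy=6,interpolation=3)[:500,:400+140]
b=cv2.resize(cv2.imread('pics/side0.png')[225:300,200:330],None,fx=2,fy=2,interpolation=3)
o=np.zeros((510,800,3),np.uint8);o[:a.shape[0],:a.shape[1]]=a;o[:b.shape[0],540:]=b[:,:260];cv2.imwrite('pics/c1.png',o)
E
```

```text
[ 0.62034346 -0.00162351  0.03102778] [[-0.3, 0.3], [1.1, -0.1], [0.0, -0.4], [-0.8, -0.6], [-0.8, -0.5], [0.0, 0.1], [1.9, -0.4], [0.6, 3.5]]
top [(np.float64(0.935905163753265), np.float64(0.54)), (np.float64(0.9374616799509503), np.float64(0.58)), (np.float64(0.9414753098963625), np.float64(0.56))]
side [(np.float64(0.8333936979355306), np.float64(0.56)), (np.float64(0.8389669578427649), np.float64(0.6)), (np.float64(0.8471599402092675), np.float64(0.58))]
(np.float64(1.8358749408563475), np.float64(48.87313763293192))
(np.float64(-0.01122980036572141), np.float64(70.08798797910937))
(np.float64(2.0590572769149658), np.float64(55.57502289479597))
(np.float64(0.0015649856223567404), np.float64(52.933030196779846))
```

View pics/c1.png

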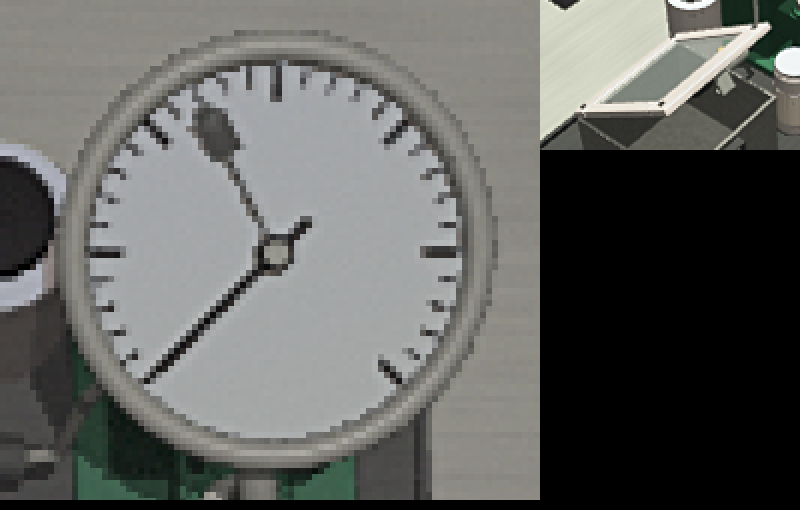

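Results: tester at (0.620, -0.002), yaw 0.031; lid at about 0.57 rad; set pointer at about 1.88 rad, which is about 0.47 rad of lever. Next is a helper for computing moves.

```bash
cat >> h.py <<'E'
def row(pos,yaw,tilt=0,s=None):
    """row to reach world pos with tool down, tool-x yaw; tilt about world-ish tester y"""
    s=s or ctrl.read_state();R0=R.from_rotvec(s["orientation"])
    Rt=R.from_euler("z",yaw)*R.from_euler("y",tilt)*R.from_rotvec([np.pi,0,0])
    w=(R0.inv()*Rt).as_rotvec()/(np.pi/4);t=R0.inv().apply(np.array(pos)-s["position"])/.15
    return np.round(np.r_[w,t],3).tolist()
E
python3 - <<'E'
from h import *
p=np.load("p.npy");s=ctrl.read_state()
path=[(.115,-.512,.38),(.235,-.35,.40),(.33,-.20,.41),(.42,-.04,.41),(.5,.08,.38)]
yaws=[1.0,1.75,2.5,3.17,3.17]
for q,y in zip(path,yaws):
    print(row(q,y,s=s)); s=dict(position=np.array(q),orientation=(R.from_euler("z",y)*R.from_rotvec([np.pi,0,0])).as_rotvec())
for a in(.57,.4,.2,.05,0):
    print(a,T(p,[75-185*np.cos(a)+10*np.sin(a),125,121.5+185*np.sin(a)+10*np.cos(a)]))
print(T(p,[-142,-140,264]))
E
```

```text
[-0.0, 0.0, -0.991, -0.003, -0.002, -0.991]
[0.0, 0.0, -0.955, 1.341, 0.09, -0.133]
[0.0, 0.0, -0.955, 0.871, 0.801, -0.067]
[-0.0, 0.0, -0.853, 0.158, 1.214, 0.0]
[0.0, -0.0, -0.0, -0.556, 0.785, 0.2]
0.57 [[0.54114652 0.12097859 0.22975094]]
0.4 [[0.52500755 0.12047767 0.202753  ]]
0.2 [[0.5121902  0.12007985 0.16805449]]
0.05 [[0.5072492  0.11992649 0.14073365]]
0 [[0.50651856 0.11990381 0.1315    ]]
[[ 0.482755   -0.14596137  0.264     ]]
```

>>> drive_tool(
  moves=[
    [0,0,-0.99,0,0,-1,-1],
    [0,0,-0.99,0,0,-1,-1],
    [0,0,-0.99,0,0,-1,-1],
    [0,0,-0.99,0,0,-1,-1],
    [0,0,-0.99,0,0,-1,-1],
    [0,0,-0.99,0,0,-1,-1],
  ],
  squeeze=30,
)

```text
t: 1.9
position: [0.1155, -0.5123, 0.3816]
orientation: [2.755, 1.509, -0.0]
force: [0.2, -0.5, 0.1]
opening: 0.0003
grasp_force: 0.0
```

>>> drive_tool(
  moves=[
    [0,0,-0.95,0.98,0.06,-0.13,-1],
    [0,0,-0.95,0.98,0.06,-0.13,-1],
    [0,0,-0.95,0.98,0.06,-0.13,-1],
    [0,0,-0.95,0.98,0.06,-0.13,-1],
    [0,0,-0.95,0.98,0.06,-0.13,-1],
    [0,0,-0.95,0.98,0.06,-0.13,-1],
  ],
)

```text
t: 2.5
position: [0.2028, -0.393, 0.4008]
orientation: [-2.019, -2.407, 0.0]
force: [-0.1, 0.8, 0.0]
opening: -0.0002
grasp_force: 0.0
```

>>> drive_tool(
  moves=[
    [0,0,-0.95,0.98,0.97,-0.07,-1],
    [0,0,-0.95,0.98,0.97,-0.07,-1],
    [0,0,-0.95,0.98,0.97,-0.07,-1],
    [0,0,-0.95,0.98,0.97,-0.07,-1],
    [0,0,-0.95,0.98,0.97,-0.07,-1],
    [0,0,-0.95,0.98,0.97,-0.07,-1],
  ],
)

```text
t: 3.1
position: [0.321, -0.2222, 0.4113]
orientation: [1.004, 2.977, 0.0]
force: [-0.1, 0.5, 1.1]
opening: -0.0001
grasp_force: 0.0
```

>>> drive_tool(
  moves=[
    [0,0,-0.85,0.16,1,0,-1],
    [0,0,-0.85,0.16,1,0,-1],
    [0,0,-0.85,0.16,1,0,-1],
    [0,0,-0.85,0.16,1,0,-1],
    [0,0,-0.85,0.16,1,0,-1],
    [0,0,-0.85,0.16,1,0,-1],
  ],
)

```text
t: 3.7
position: [0.392, -0.0901, 0.4109]
orientation: [0.016, -3.141, -0.0]
force: [0.6, -0.1, 0.2]
opening: -0.0004
grasp_force: 0.0
```

```bash
python3 - <<'E'
from h import *
print(ctrl.read_state()["joints"],row((.535,.121,.29),3.173))
E
```

```text
[-4.08093552e-01  1.70449324e-02 -1.69175339e-02  1.53762598e+00
 -2.76262463e-04 -4.18223239e-01] [0.0, -0.001, -0.027, -0.968, 1.398, 0.805]
```

>>> drive_tool(
  moves=[
    [0,0,-0.03,-0.5,1,0.1,-1],
    [0,0,-0.03,-0.5,1,0.1,-1],
    [0,0,-0.03,-0.5,1,0.1,-1],
    [0,0,-0.03,-0.5,1,0.1,-1],
    [0,0,-0.03,-0.5,1,0.1,-1],
  ],
)

```text
t: 4.2
position: [0.4651, 0.0625, 0.3953]
orientation: [0.054, -3.14, -0.0]
force: [-0.4, -0.6, 0.2]
opening: 0.0003
grasp_force: 0.0
```

>>> drive_tool(
  moves=[
    [0,0,0,-0.47,0.4,0.7,-1],
    [0,0,0,-0.47,0.4,0.7,-1],
    [0,0,0,-0.47,0.4,0.7,-1],
    [0,0,0,-0.47,0.4,0.7,-1],
    [0,0,0,-0.47,0.4,0.7,-1],
  ],
)

```text
t: 4.7
position: [0.5321, 0.123, 0.2909]
orientation: [0.056, -3.139, 0.001]
force: [-0.6, 0.5, 0.3]
opening: 0.0003
grasp_force: 0.0
```

```bash
python3 - <<'E'
from h import *
print(row((.541,.121,.235),3.173),row((.507,.12,.1315),3.173))
im=ctrl.capture("side");cv2.imwrite("pics/s2.png",im[150:330,130:430].repeat(2,0).repeat(2,1))
E
```

```text
[-0.001, -0.002, 0.005, -0.06, -0.015, 0.372] [-0.001, -0.002, 0.005, 0.166, -0.014, 1.063]
```

View pics/s2.png

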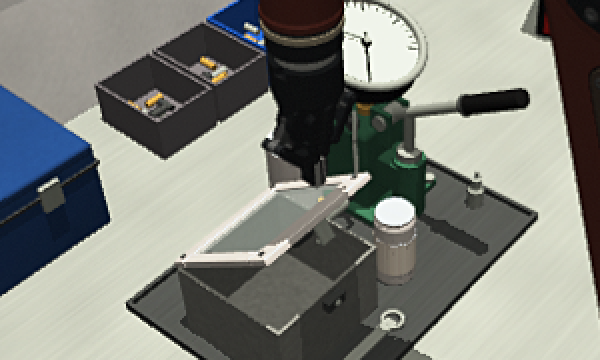

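The closed fingers are above the front rail, around crop pixel (318,185). I'll press along the lid's arc.

>>> drive_tool(
  moves=[
    [0,0,0,-0.05,0,0.25,-1],
    [0,0,0,-0.05,0,0.36,-1],
    [0,0,0,-0.03,0,0.43,-1],
    [0,0,0,0,0,0.51,-1],
    [0,0,0,0.04,0,0.59,-1],
    [0,0,0,0.07,0,0.66,-1],
    [0,0,0,0.1,0,0.74,-1],
    [0,0,0,0.13,0,0.82,-1],
    [0,0,0,0.15,0,0.88,-1],
    [0,0,0,0.15,0,0.92,-1],
  ],
)

```text
t: 5.75
position: [0.5097, 0.1233, 0.1538]
orientation: [-0.062, 3.14, -0.0]
force: [-0.3, -0.1, 0.5]
opening: 0.0004
grasp_force: 0.2
```

>>> drive_tool(
  moves=[
    [0,0,0,0.01,0,0.05,-1],
    [0,0,0,0.01,0,0.1,-1],
    [0,0,0,0.01,0,0.13,-1],
    [0,0,0,0.01,0,0.15,-1],
    [0,0,0,0.01,0,0.15,-1],
    [0,0,0,0.01,0,0.15,-1],
  ],
)

```text
t: 6.35
position: [0.5081, 0.1237, 0.1314]
orientation: [0.064, -3.141, 0.0]
force: [-5.6, -0.7, 10.9]
opening: 0.0003
grasp_force: 5.4
```

>>> drive_tool(
  moves=[
    [0,0,0,0,0,0.015,-1],
    [0,0,0,0,0,0.03,-1],
    [0,0,0,0,0,0.03,-1],
    [0,0,0,0,0,0.03,-1],
  ],
)

```text
t: 6.75
position: [0.5083, 0.1237, 0.1307]
orientation: [-0.065, 3.138, -0.0]
force: [-21.0, -3.6, 56.9]
opening: 0.0
grasp_force: 28.8
```

Solid stop at z 0.131, so the lid is shut. I'll back off upward and check it.

>>> drive_tool(
  moves=[
    [0,0,0,0,0,-0.3,-1],
    [0,0,0,0,0,-1,-1],
    [0,0,0,0,0,-1,-1],
    [0,0,0,0,0,-1,-1],
    [0,0,0,0,0,-1,-1],
  ],
)

```text
t: 7.25
position: [0.5095, 0.1239, 0.2778]
orientation: [-0.064, 3.137, 0.001]
force: [-0.5, -0.7, -0.8]
opening: -0.0001
grasp_force: 0.0
```

>>> drive_tool(
  moves=[
    [0,0,0,0,0,-0.8,-1],
    [0,0,0,0,0,-0.8,-1],
    [0,0,0,0.1,-1,-0.8,1],
    [0,0,0,0.1,-1,-0.8,1],
    [0,0,0,0.1,-1,-0.8,1],
    [0,0,0,0.1,-1,-0.8,1],
  ],
)

```text
t: 7.85
position: [0.4993, -0.0315, 0.3951]
orientation: [0.056, -3.139, 0.002]
force: [-0.0, 0.0, 0.5]
opening: 0.0577
grasp_force: 0.0
```

```bash
sed -i 's/np.arange(.2,.9,.02)/np.arange(-.04,.2,.01)/' fit.py; python3 fit.py | grep -E "^top|^side"; python3 - <<'E'
from h import *
s=ctrl.read_state();print(s["force"],s["position"],row((.483,-.146,.36),3.173))
ims=[]
for c in("top","side"):
    im=ctrl.capture(c);ims.append(im)
    for n in("lever_grip","lever"):
        for d in ctrl.masks_of(c,n)[:1]:print(c,n,d["p"],d["position"])
p=np.load("p.npy");print(proj(ctrl.camera_model("top"),T(p,[-142,-140,264])),proj(ctrl.camera_model("side"),T(p,[-142,-140,264])))
cv2.imwrite("pics/s3.png",np.hstack([cv2.resize(ims[1][150:350,190:420],(400,348)),cv2.resize(ims[0][130:300,210:410],(400,348))]))
E
```

```text
top [(np.float64(0.7189925823701915), np.float64(0.05)), (np.float64(0.7192891649413389), np.float64(0.02)), (np.float64(0.7224517906336089), np.float64(0.06))]
side [(np.float64(0.9535304767652384), np.float64(0.0)), (np.float64(0.9557025456003208), np.float64(-0.01)), (np.float64(0.9564), np.float64(-0.02))]
[ 0.32939254 -0.5739267  -0.32186639] [ 0.49935412 -0.02608325  0.39511834] [0.001, -0.002, 0.013, 0.142, -0.794, 0.234]
top lever_grip 0.94 [372.2, 261.9]
top lever 0.74 [115.5, 322.3]
side lever_grip 0.86 [366.3, 204.3]
side lever 0.68 [363.5, 204.1]
[[372.88027819 264.48811793]] [[377.45092073 201.37993328]]
```

View pics/s3.png

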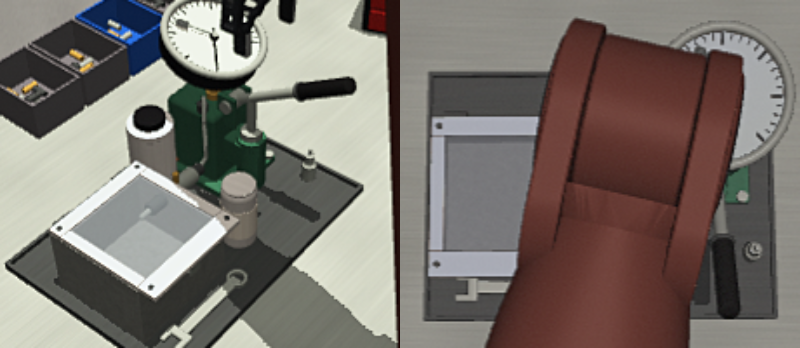

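The lid is shut. The side crop puts the grip at about full-image (377,201), which matches the projection. Now I'll go above the lever grip with the gripper open.

>>> drive_tool(
  moves=[
    [0,0,0.01,0.14,-0.78,0.15,1],
    [0,0,0.01,0.14,-0.78,0.15,1],
    [0,0,0.01,0.14,-0.78,0.15,1],
    [0,0,0.01,0.14,-0.78,0.15,1],
    [0,0,0.01,0.14,-0.78,0.15,1],
  ],
)

```text
t: 8.85
position: [0.4834, -0.1442, 0.3738]
orientation: [-0.051, 3.141, 0.001]
force: [0.7, 0.4, -0.3]
opening: 0.0855
grasp_force: 0.0
```

```bash
python3 - <<'E'
from h import *
s=ctrl.read_state();print(s["opening"],s["position"],row((.483,-.144,.245),3.173))
im=ctrl.capture("wrist");m=ctrl.camera_model("wrist");cv2.imwrite("pics/w1.png",im)
p=np.load("p.npy");print(proj(m,T(p,[[-142,-140,264],[-184,-140,290],[-99,-140,238],[65,-140,255]])))
for d in ctrl.masks_of("wrist","lever_grip")[:1]:print(d["p"],d["position"])
E
```

```text
0.0855187809084351 [ 0.4833676  -0.14421284  0.37383038] [0.001, 0.0, 0.002, 0.002, 0.001, 0.859]
[[316.26120296 232.66887543]
 [316.03844327 178.5340533 ]
 [316.42879842 274.51859992]
 [316.3938067  452.10285601]]
0.96 [320.3, 244.3]
```

View pics/w1.png

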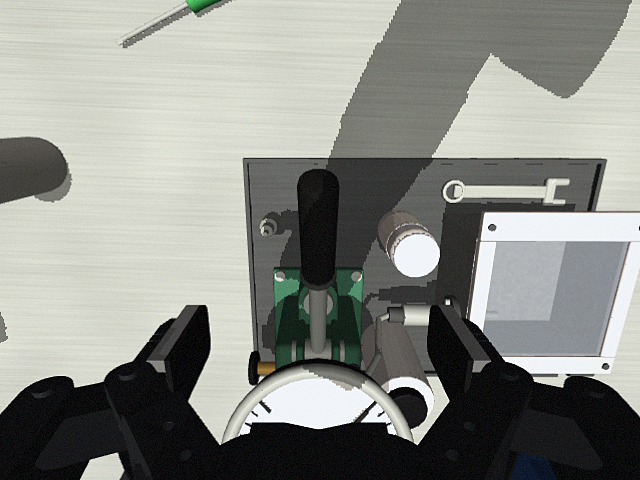

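The wrist view shows the grip (318,230) centred between the pads at (185,335) and (450,335). I'll descend and close.

>>> drive_tool(
  moves=[
    [0,0,0,0,0,0.3,1],
    [0,0,0,0,0,0.6,1],
    [0,0,0,0,0,0.75,1],
    [0,0,0,0,0,0.86,1],
    [0,0,0,0,0,0.86,1],
    [0,0,0,0,0,0.86,1],
  ],
)

```text
t: 9.55
position: [0.4838, -0.1438, 0.2456]
orientation: [-0.054, 3.141, -0.0]
force: [0.4, 0.1, 0.8]
opening: 0.0853
grasp_force: 0.0
```

>>> drive_tool(
  moves=[
    [0,0,0,0,0,0,-1],
    [0,0,0,0,0,0,-1],
    [0,0,0,0,0,0,-1],
    [0,0,0,0,0,0,-1],
    [0,0,0,0,0,0,-1],
    [0,0,0,0,0,0,-1],
    [0,0,0,0,0,0,-1],
    [0,0,0,0,0,0,-1],
    [0,0,0,0,0,0,-1],
    [0,0,0,0,0,0,-1],
  ],
  squeeze=40,
)

```text
t: 10.55
position: [0.4832, -0.1446, 0.2449]
orientation: [0.052, -3.141, 0.001]
force: [-1.5, -0.4, 4.5]
opening: 0.0249
grasp_force: 39.0
```

```bash
python3 - <<'E'
from h import *
s=ctrl.read_state();print(s["opening"],s["position"],s["force"],s["moment"])
p=np.load("p.npy")
for d in (0,.1,.2,.3,.4,.47):
    a=.55-d;g=T(p,[20-190*np.cos(a),-140,165+190*np.sin(a)])[0]
    if d==0:g0=g
    print(d,np.round((g-g0)*1000/150,3), 4*d)
ims=[ctrl.capture(c) for c in("side","top")]
cv2.imwrite("pics/s4.png",np.hstack([cv2.resize(ims[0][120:300,230:430],(400,360)),cv2.resize(ims[1][130:310,310:410],(200,360))]))
E
```

```text
0.02491875257920006 [ 0.48324891 -0.1446325   0.24489367] [-1.49284213 -0.41310015  4.46232269] [-0.20523255  0.32261491 -0.01201339]
0 [0. 0. 0.] 0
0.1 [-0.061 -0.002 -0.111] 0.4
0.2 [-0.11  -0.003 -0.228] 0.8
0.3 [-0.147 -0.005 -0.349] 1.2
0.4 [-0.172 -0.005 -0.473] 1.6
0.47 [-0.183 -0.006 -0.561] 1.88
```

View pics/s4.png

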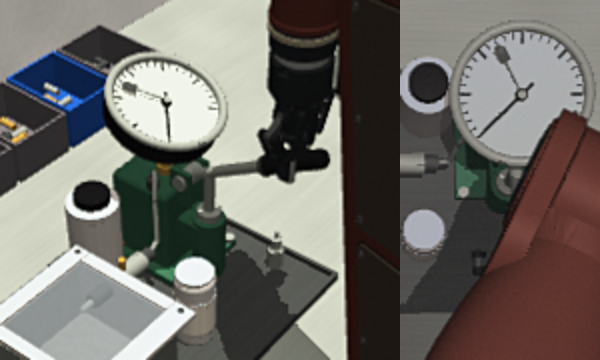

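Gripped, and both cameras see the dial (needle at zero). I'll draw along the arc to about 1.5 rad.

>>> drive_tool(
  moves=[
    [0,0,0,0.03,0,0.055,-1],
    [0,0,0,0.06,0,0.11,-1],
    [0,0,0,0.09,0,0.17,-1],
    [0,0,0,0.11,0,0.228,-1],
    [0,0,0,0.13,0,0.29,-1],
    [0,0,0,0.147,0,0.349,-1],
    [0,0,0,0.16,0,0.41,-1],
    [0,0,0,0.165,0,0.43,-1],
    [0,0,0,0.165,0,0.43,-1],
    [0,0,0,0.165,0,0.43,-1],
  ],
)

```text
t: 11.65
position: [0.4591, -0.1454, 0.1809]
orientation: [-0.052, 3.14, -0.0]
force: [-2.1, 0.9, 10.3]
opening: 0.0249
grasp_force: 39.1
```

```bash
cat > dial.py <<'E'
from h import *
import sys
p=np.load("p.npy");a=np.radians(20);X=np.array([np.cos(a),0,np.sin(a)]);C=np.array([65,-140,255.]);N=np.array([-np.sin(a),0,np.cos(a)])
s=ctrl.read_state();print(s["position"],s["force"],s["grasp_force"],s["opening"])
out=[]
for c,h in(("top",0),("side",0)):
    im=ctrl.capture(c);m=ctrl.camera_model(c)
    # rectify dial: 400px, 2.5 px/mm ; up = X, right = -Y(tester)
    g=(np.arange(400)-200)/2.5;gx,gy=np.meshgrid(g,-g)
    P=C+gy[...,None]*X+gx[...,None]*np.array([0,-1,0])
    uv=proj(m,T(p,P.reshape(-1,3))).reshape(400,400,2).astype(np.float32)
    out.append(cv2.remap(im,uv[...,0],uv[...,1],cv2.INTER_CUBIC))
cv2.imwrite(sys.argv[1],np.hstack(out))
E
python3 dial.py pics/d1.png
```

```text
[ 0.4590802  -0.14541328  0.18085815] [-2.05303025  0.89560142 10.32806451] 39.05412197113037 0.02490229146505653
```

View pics/d1.png

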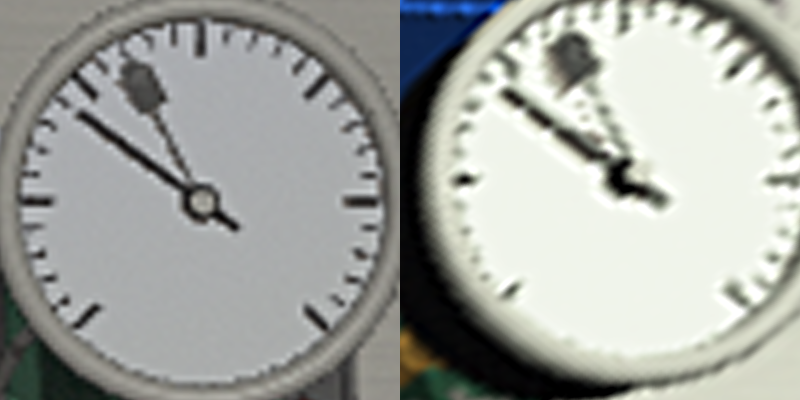

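Rectified dial: needle at 1.41 rad (tip 80,114), set head at 1.89 rad (143,87). About 22 mm of grip travel is left.

>>> drive_tool(
  moves=[
    [0,0,0,0.01,0,0.05,-1],
    [0,0,0,0.015,0,0.1,-1],
    [0,0,0,0.02,0,0.143,-1],
    [0,0,0,0.02,0,0.143,-1],
    [0,0,0,0.02,0,0.143,-1],
    [0,0,0,0.02,0,0.143,-1],
  ],
)

```text
t: 12.35
position: [0.4564, -0.1455, 0.1596]
orientation: [-0.052, 3.139, -0.0]
force: [-1.2, 1.0, 11.7]
opening: 0.0252
grasp_force: 39.6
```

```bash
python3 dial.py pics/d2.png
```

```text
[ 0.45640272 -0.14546534  0.15961917] [-1.21643396  1.00167032 11.74398482] 39.59632158279419 0.025192811282094246
```

View pics/d2.png

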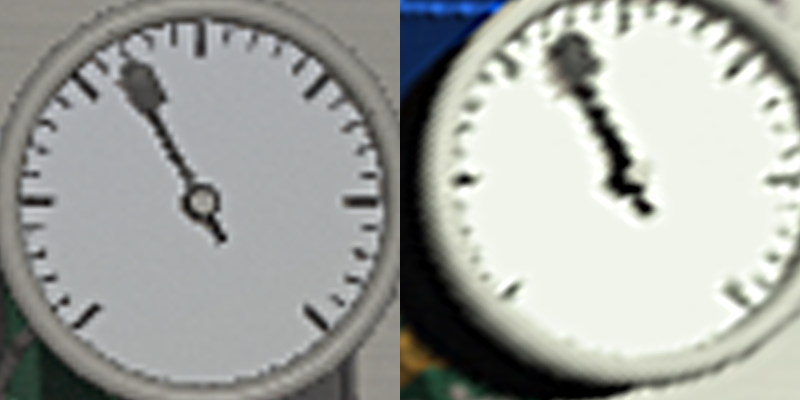

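The needle lies behind the set pointer's head at (143,87), and its tail at (222,240) is on the same line. I'll hold briefly, then hand in.

>>> drive_tool(
  moves=[
    [0,0,0,0,0,0,-1],
    [0,0,0,0,0,0,-1],
    [0,0,0,0,0,0,-1],
    [0,0,0,0,0,0,-1],
    [0,0,0,0,0,0,-1],
    [0,0,0,0,0,0,-1],
  ],
)

```text
t: 13.05
position: [0.4564, -0.1455, 0.1597]
orientation: [-0.052, 3.139, -0.0]
force: [-1.0, 1.5, 11.3]
opening: 0.0252
grasp_force: 39.6
```

```bash
python3 -c "
from bench import ctrl
print(ctrl.hand_in())"
```

```text
the job is handed in; nothing more can be done
None
```

The job is handed in at about 13 s with the lid pressed shut first and the needle on the set pointer to within about 2 degrees, the fingers still gripping the lever at about 40 N; `hand_in()` returned no verdict.

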